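# Tip a small pail of thimbles into the magnet dish

## Robot

A 7-joint arm with a two-finger parallel gripper is mounted at the origin on the work surface. World frame = base frame: x ahead of the robot, y to its left, z up, the work surface at z = 0. Lengths are in m, angles in degrees, forces in N, time in s.
With the tool pointing down it reaches from about 0.425 to 1.025 m from the base axis. Payload 9.4 kg.
Tool frame: the origin (TCP) lies at the very end of the fingers, on their centre line; the grasp point (between the pads) lies 19 mm behind it; z points along the fingers, y is the direction in which the jaws open and shut (so a half turn about z gives the same grasp; the last joint's range is limited). The gripper opens to 85 mm and grips with 20 to 120 N. Pads are 22 mm wide; open, the fingers measure 114 mm over their backs; the gripper's body (76 mm by 85 mm) begins 54 mm behind the grasp point. The pads swing forward as they close: fully open they stand 13 mm farther back than shut.
Start: joints at [61.954, 34.337, -0.143, 91.639, 0.103, 54.024, -4.572], TCP at [0.291, -0.664, 0.231] pointing down, gripper open.
Joint ranges: [-147.43, 147.43], [-19.82, 112.94], [-74.19, 73.91], [6.32, 146.72], [-59.91, 239.91], [6.04, 106.73], [-150.56, 150.56]. Speed limits (degrees/s): [127.2, 127.2, 172.46, 172.46, 180, 180, 180].

## Interface

Orientations are given as [roll, pitch, yaw] about the fixed x, y, z axes, in that order (R = Rz(yaw) Ry(pitch) Rx(roll)).
In Python, from rig import ctrl gives the robot as it stands. Calls block until the motion is done:
- ctrl.reach(position, orientation): joint-space move of the TCP to a pose.
- ctrl.servo_line(position, orientation=None, speed=0.15, f_stop=None): straight line of the TCP; orientation=None keeps the orientation; speed is the mean speed in m/s. With f_stop (N) it stops when the force on the tool has changed by that much, and returns True; else False.
- ctrl.movej(angles): joint-space move.
- ctrl.gripper_to(opening, force=None): opening from 0.0 (shut) to 1.0 (fully open); force is the grip in N (None keeps the last); returns when the fingers have stopped.
- ctrl.wait(seconds).
- ctrl.solve_ik(position, orientation): joint angles nearest the present ones, or None.
- ctrl.capture(name): name is "scene" or "side" or "wrist"; returns the picture (420x560x3 uint8, red, green, blue); there is no depth.
- ctrl.camera_info(name): a dict with "fx", "fy", "cx", "cy" (pixels), "eye" and "rotation" of the camera in the world. Camera axes: x right, y up, looking along -z (the intrinsics and any distortion apply to the point x, -y, -z); pixel columns grow to the right and rows downward; lengths in m; the calibration is good to about 2 mm. The wrist camera is an equidistant fisheye: a pixel r from the principal point sees the ray r / f radians off the axis. A picture is of the moment at which its call begins: read the wrist's pose just before it. camera_info takes no time and is no camera call; for the wrist camera it gives the pose at the moment of the call.
A pose or a line that the arm cannot do raises ctrl.MotionError and nothing moves.
- ctrl.job_done(): hands the job in, once; it reports no verdict.
Readings, each from a call of its own:
- ctrl.read_clock(): time.
- ctrl.read_q(): joint angles.
- ctrl.read_joint_vel(): joint speeds.
- ctrl.read_effort(): joint torques, N m.
- ctrl.read_ee_pos(): TCP position.
- ctrl.read_eef_rot(): TCP orientation.
- ctrl.read_wrist_force(): force on the tool from outside, world axes, zero at the start.
- ctrl.read_torque(): the same for the moment, N m.
- ctrl.read_opening(): opening from 0.0 (shut) to 1.0 (fully open).
Only numpy, scipy, OpenCV 4.12 (cv2) and the standard library are available. Lean on these libraries where they do the work, as an engineer would, in place of code of your own. Each camera call takes 0.05 s, during which the arm holds its last target.

## Task

Carry the little pail of thimbles by its bail to the wooden tipping stand and stand it upright on the stand's flat ledge behind the lip, with the bail crosswise to the chute, and let go. Then reach into the gap at the back of the ledge and lift the back of the pail's wide bottom rim, so that the pail tips over the lip, comes to lie mouth-down in the chute and spills all three thimbles into the grey steel dish. Leave the pail lying there, and leave the porcelain and birch thimbles standing where they are.

Things in the scene. Friction and masses are not known exactly. Their poses are not given: they have to be found in the camera images.
- bail_grip (a point): Centre of the wooden grip of the pail's wire bail: 13 mm thick, 40 mm long, along this frame's y. The bail is hinged on the pail 64 mm above its underside, the grip 60 mm from the hinge: 124 mm above the underside with the bail straight up. A little hinge friction (0.006 N m) keeps it where it is left near upright; it starts up to 0.3 rad off upright, leaning along the pail's x.
- pail_mid (a point): Centre of the open aluminium pail, half-way up (36 mm above its underside); z points to its mouth, the bail's hinge runs along y. Pail 72 mm tall, 82 mm wide at the mouth, 68 mm at the foot of the wall, wall 3 mm, mass about 0.2 kg, 94 mm over the bail's wires; it stands on a round bottom rim wider than the wall (foot).
- foot: The pail's bottom: a solid round plate 88 mm across and 6 mm thick, part of the pail, that stands out 10 mm beyond the wall all round. Origin: centre of its underside; z points to the mouth. On the ledge, lifted at the back, it tips cleanly only with its front against the lip: if it stands back from it (15 mm when on the mark), push it forward to the lip as you begin to lift.
- thimble_0: A steel thimble, 20 mm wide and 23 mm tall, in the pail. Origin: centre of its open underside.
- thimble_1: A second steel thimble like the first, in the pail.
- thimble_2: A third steel thimble like the first, in the pail.
- ledge (a point): On top of the wooden stand's flat ledge, 115 mm above the table, where the pail's centre belongs. x points along the pour (to chute and dish), z up. Ledge: x -55 to +59 mm, y -68 to +68. A gap 66 mm wide (y -33 to +33), open below and behind, runs from its back edge to x = -10 mm. Lip in front: x 59 to 65 mm, 8 mm high; the rim tips over it, and falls by itself past some 55 degrees.
- chute (a point): Middle of the chute's bed, 40 mm down its slope. The bed, 100 mm long, falls at 50 degrees from level from the top of the lip; side walls 102 mm apart and 37 mm high, and two stop blocks with 56 mm between them near its foot, catch the pail and let the thimbles through. Same axes as ledge.
- dish_mid (a point): Centre of the inner floor of the fixed grey steel magnet dish at the foot of the chute: open top, 190 mm along the pour by 160 mm across, walls 35 mm high, floor 5 mm above the table, its centre 208 mm ahead of ledge. Same axes as ledge.
- porcelain_thimble: White porcelain thimble with strawberries painted on, 24 mm wide, 28 mm tall, standing on the table; to be left alone. Origin: centre of its underside.
- birch_thimble: Carved birch thimble, 24 mm wide, 28 mm tall, standing on the table; to be left alone. Origin: centre of its underside.

How it is judged:
By the outcome, as a careful person would: the job done as asked, in the order asked, and still so for the second after the job is handed in, with the robot touching nothing.
It also fails if it takes over 69 s, if anything falls off the work surface, if the arm or the gripper's body presses on something with over 40 N, if the wrist force passes 120 N, or if a joint passes its speed limit or range.

## Working session

There is one attempt and no reset: what is moved stays moved. The work goes in short steps, each a Python script; the robot and the scene stay as the last script left them, time stands still between calls to the robot, and variables do not carry over. Pictures are saved under pics/ and viewed, and the job is handed in when it is done.

```bash
ls; mkdir -p pics
python3 - <<'E'
from rig import ctrl
import cv2
for n in ["scene","side","wrist"]:
    i=ctrl.camera_info(n); print(n,i)
    cv2.imwrite(f"pics/{n}0.png",ctrl.capture(n)[:,:,::-1])
print(ctrl.read_clock(),ctrl.read_ee_pos(),ctrl.read_eef_rot())
E
```

```text
pics
scene {'fx': 385.5588604299773, 'fy': 385.5588604299773, 'cx': 278.8816820211449, 'cy': 207.05692156401636, 'eye': array([0.89934368, 0.47386113, 0.54556758]), 'rotation': array([ 53.38852181,  -1.00056426, 144.53618284])}
side {'fx': 386.7498039151661, 'fy': 386.7498039151661, 'cx': 277.23055506511974, 'cy': 211.22080405949342, 'eye': array([ 0.4886043 , -0.5224861 ,  0.72644929]), 'rotation': array([39.18609952, -0.16493226, -3.79983911])}
wrist {'fx': 325.19226210127806, 'fy': 325.19226210127806, 'cx': 277.1065624839146, 'cy': 206.48973561300474, 'eye': array([ 0.36442535, -0.63213401,  0.37282146]), 'rotation': array([-18.35408184,   0.06919106, -66.29532642])}
0.15 [ 0.29067228 -0.66379794  0.23058959] [-1.79930604e+02  7.62725251e-03  2.36523587e+01]
```

View pics/scene0.png

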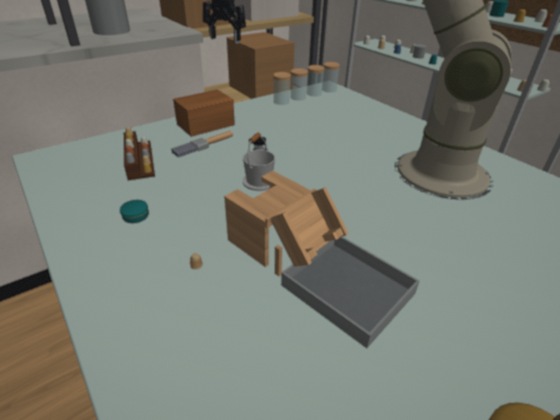

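View pics/side0.png

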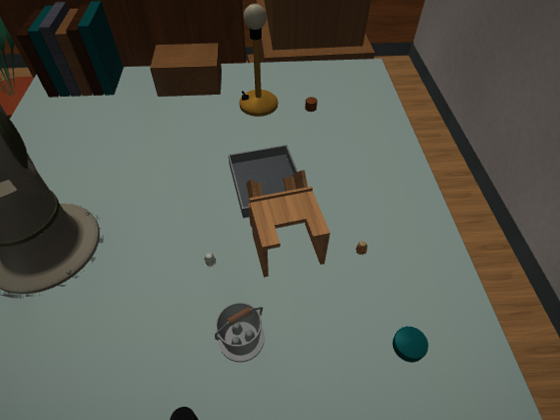

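View pics/wrist0.png

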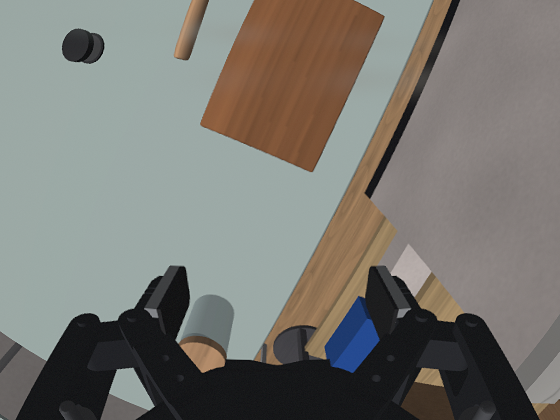

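The side view shows the pail at about (241,332) with its bail grip near (240,315), the stand's ledge around (287,210) and the porcelain thimble at (210,258). The birch thimble is at (362,247). The scene view shows the same items. I'll zoom in on both views.

```bash
cat > h.py <<'E'
import numpy as np, cv2
from scipy.spatial.transform import Rotation as Ro
from scipy.optimize import least_squares
from rig import ctrl
def R(rpy): return Ro.from_euler('xyz',rpy,degrees=True).as_matrix()
def proj(n,P,i=None):
    i=i or ctrl.camera_info(n); p=(np.atleast_2d(P)-i['eye'])@R(i['rotation'])
    p=p*[1,-1,-1]
    if n=='wrist':
        r=np.hypot(p[:,0],p[:,1]); th=np.arctan2(r,p[:,2]); s=(th/np.maximum(r,1e-9))[:,None]*p[:,:2]
    else: s=p[:,:2]/p[:,2:]
    return s*i['fx']+[i['cx'],i['cy']]
def ray(n,uv,i=None):
    i=i or ctrl.camera_info(n); d=(np.array(uv,float)-[i['cx'],i['cy']])/i['fx']
    if n=='wrist':
        t=np.hypot(*d); v=np.array([*(d/max(t,1e-9)*np.sin(t)),np.cos(t)])
    else: v=np.array([*d,1])
    return i['eye'],R(i['rotation'])@(v*[1,-1,-1])
def onz(n,uv,z,i=None):
    e,d=ray(n,uv,i); return e+d*(z-e[2])/d[2]
def tri(obs):
    f=lambda X:np.concatenate([proj(n,X,i)[0]-uv for n,uv,i in obs])
    s=least_squares(f,[.6,-.2,.1]); return s.x,np.abs(s.fun).max()
def shot(n,name,crop=None,k=1,draw=None):
    im=ctrl.capture(n)[:,:,::-1].copy()
    cv2.imwrite(f"pics/{name}_raw.png",im)
    save(im,name,crop,k)
def save(im,name,crop=None,k=1):
    if crop: x0,y0,x1,y1=crop; im=im[y0:y1,x0:x1]
    cv2.imwrite(f"pics/{name}.png",cv2.resize(im,None,fx=k,fy=k,interpolation=cv2.INTER_CUBIC))
E
python3 - <<'E'
from h import *
save(cv2.imread('pics/side0.png'),'s1',(190,140,390,280),4)
save(cv2.imread('pics/side0.png'),'s2',(190,240,330,370),4.5)
save(cv2.imread('pics/scene0.png'),'c1',(180,120,380,270),4)
E
```

```text
(no output)
```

View pics/s1.png

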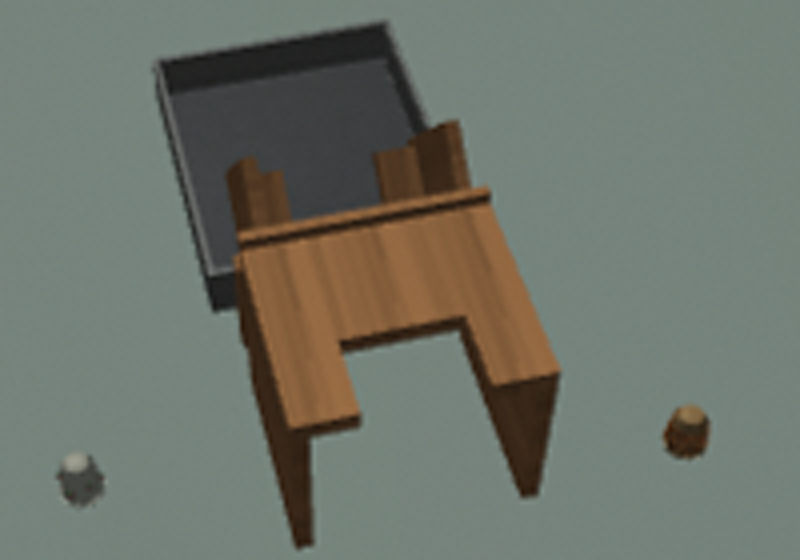

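View pics/s2.png

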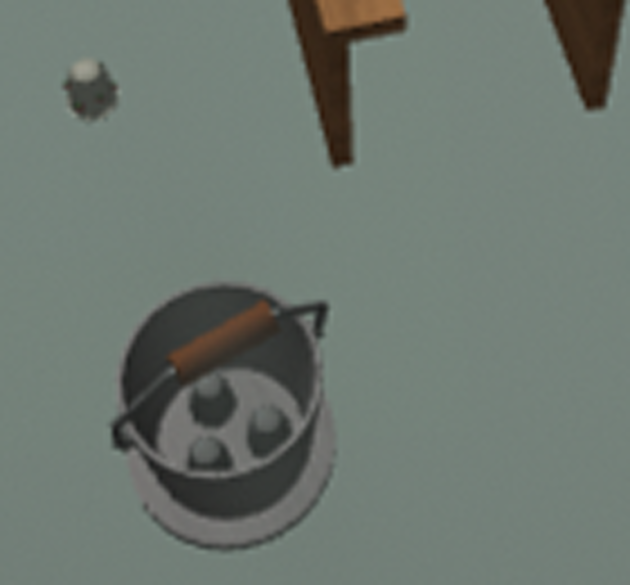

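View pics/c1.png

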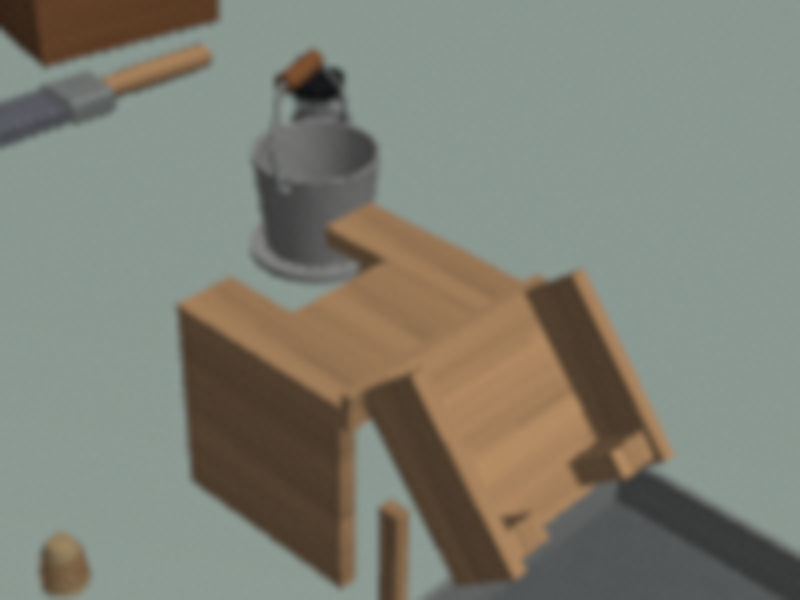

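```bash
cat > m.py <<'E'
from h import *
S=ctrl.camera_info('side');C=ctrl.camera_info('scene')
s1=lambda p:np.array(p)/4+[190,140]-.375
s2=lambda p:np.array(p)/4.5+[190,240]-.39
c1=lambda p:np.array(p)/4+[180,120]-.375
st=[((-55,68),(289,430)),((-55,33),(360,415)),((-10,33),(340,344)),((-10,-33),(465,318)),((-55,-33),(495,386)),((-55,-68),(560,373))]
sc=[((-55,-68),(180,307)),((-55,-33),(233,280)),((-10,-33),(297,313)),((-10,33),(385,262)),((-55,33),(330,228)),((-55,68),(370,205))]
def f(p,full=0):
    c,s=np.cos(p[2]),np.sin(p[2]);r=[]
    for cam,l,k,i in(('side',st,s1,S),('scene',sc,c1,C)):
        for a,u in l:
            a=np.array(a)/1e3
            r.append(proj(cam,[p[0]+c*a[0]-s*a[1],p[1]+s*a[0]+c*a[1],.115],i)[0]-k(u))
    return np.ravel(r)
s=least_squares(f,[.5,-.1,1.5]);print('ledge',s.x,np.degrees(s.x[2]));print(f(s.x).round(1))
g,e=tri([('side',s2((224,339)),S),('scene',c1((303,69)),C)]);print('grip',g,e)
a=onz('side',s2((173,362)),g[2],S);b=onz('side',s2((274,313)),g[2],S);print('ends',a,b,np.degrees(np.arctan2(*(b-a)[1::-1])),np.linalg.norm(b-a))
h1=onz('side',s2((120,433)),.064,S);h2=onz('side',s2((322,330)),.064,S);print('hinges',h1,h2,(h1+h2)/2,np.linalg.norm(h1-h2),np.degrees(np.arctan2(*(h2-h1)[1::-1])))
# mouth extremes
t=np.linspace(0,2*np.pi,200)
def circ(c,z,r,cam,i):return proj(cam,np.c_[c[0]+r*np.cos(t),c[1]+r*np.sin(t),0*t+z],i)
def ext(q):return np.array([q[:,0].min(),q[:,0].max(),q[:,1].min(),q[:,1].max()])
m=lambda lt,br,k:np.array([k(lt)[0],k(br)[0],k(lt)[1],k(br)[1]])
o=[(.072,.041,'side',S,m((120,284),(323,479),s2)),(.072,.041,'scene',C,m((251,120),(379,185),c1))]
ff=lambda c:np.concatenate([ext(circ(c,z,r,cam,i))-e for z,r,cam,i,e in o])
q=least_squares(ff,[.45,-.3]);print('pail',q.x,q.fun.round(1))
# foot in side: bottom & right
print('foot ext pred',(ext(circ(q.x,.003,.044,'side',S))-[190,190,240,240])*4.5)
for n,cam,i,u in(('porc','side',S,s2((92,112))),('birch','side',S,s1((688,450)))):print(n,onz(cam,u,.003,i))
E
python3 m.py
```

```text
ledge [ 0.54557759 -0.04357031  1.7667563 ] 101.22767949772681
[ 0.6 -0.1  0.6 -0.3 -0.4 -0.7  0.1 -1.  -0.3 -0.3  0.4 -0.8 -0.4 -0.9
 -0.2 -1.3 -0.6 -0.4  0.9 -0.9 -0.9 -0.7  0.7 -1.1]
grip [ 0.44589057 -0.24858847  0.12381054] 0.08738726763945692
ends [ 0.42746113 -0.25629875  0.12381054] [ 0.46449607 -0.23963423  0.12381054] 24.226189124201408 0.040611489537947805
hinges [ 0.40124215 -0.2575941   0.064     ] [ 0.48129938 -0.22017702  0.064     ] [ 0.44127077 -0.23888556  0.064     ] 0.08836966868536435 25.050400774393836
pail [ 0.44195403 -0.2407804 ] [-0.4  1.1 -0.8  0.4 -0.2  0.8 -0.8 -0.9]
foot ext pred [128.94271938 337.47864542 342.93833181 547.57385727]
porc [ 0.37451565 -0.0735929   0.003     ]
birch [ 0.70925475 -0.06325692  0.003     ]
```

```bash
cat > g.py <<'E'
from h import *
L=np.array([.5456,-.0436]);YAW=101.2
def W(x,y,z):
    c,s=np.cos(np.radians(YAW)),np.sin(np.radians(YAW)); return np.array([L[0]+c*x-s*y,L[1]+s*x+c*y,z])
def tilt(phi,flip=0):
    # tool z = forward*cos(phi) - up*sin(phi); jaw axis along stand y
    c,s=np.cos(np.radians(YAW)),np.sin(np.radians(YAW));f=np.array([c,s,0]);u=np.array([0,0,1.])
    p=np.radians(phi);z=f*np.cos(p)-u*np.sin(p);x=f*np.sin(p)+u*np.cos(p)
    if flip:x=-x
    return Ro.from_matrix(np.c_[x,np.cross(z,x),z]).as_euler('xyz',degrees=True)
E
python3 - <<'E'
from g import *
for P,o in [((.446,-.2486,.2),(180,0,24.6)),((.446,-.2486,.105),(180,0,24.6)),((.446,-.2486,.29),(180,0,24.6)),(W(0,0,.28),(180,0,11.2)),(W(0,0,.22),(180,0,11.2))]:
    q=ctrl.solve_ik(P,o);print(None if q is None else np.round(q))
for fl in(0,1):
  for phi in (0,15,25,35,45,60):
    print(fl,phi,[(lambda q:None if q is None else np.round(q).astype(int).tolist())(ctrl.solve_ik(W(*p),tilt(phi,fl))) for p in((-120,0,.2),(-.120,0,.1),(-.02,0,.09),(.02,0,.19)) if abs(p[0])<1])
E
```

```text
[ 25.  22.  -3. 121.   2.  37. -45.]
[ 23.  31.  -1. 126.   1.  23. -44.]
[ 27.  16.  -5. 115.   2.  49. -45.]
[  3.  19.  -6. 112.   3.  49. -83.]
[  0.  23.  -3. 116.   2.  41. -82.]
0 0 [[55, 77, -42, 83, -25, 89, 44], [53, 78, -44, 94, -27, 77, 47], [53, 69, -48, 100, -33, 75, 45]]
0 15 [[54, 70, -41, 87, -20, 80, 43], [52, 69, -43, 98, -23, 68, 44], [52, 61, -47, 102, -28, 68, 41]]
0 25 [[53, 65, -40, 90, -17, 74, 42], [51, 64, -43, 100, -19, 62, 41], [50, 56, -46, 104, -24, 63, 38]]
0 35 [[52, 60, -39, 94, -13, 67, 39], [49, 59, -42, 103, -15, 56, 38], [49, 50, -46, 106, -20, 58, 34]]
0 45 [[50, 54, -38, 97, -9, 60, 36], [46, 54, -42, 106, -11, 49, 32], [47, 45, -46, 108, -15, 54, 28]]
0 60 [[44, 47, -34, 103, -2, 50, 29], [40, 46, -37, 111, -3, 41, 23], [39, 37, -40, 111, -8, 48, 20]]
1 0 [[43, 71, -17, 84, -40, 99, -118], [21, 70, 10, 96, -56, 106, -96], [25, 60, 0, 102, -55, 100, -105]]
1 15 [[21, 66, 22, 90, -54, 106, -98], [16, 63, 18, 100, -57, 98, -95], [11, 55, 21, 105, -58, 101, -99]]
1 25 [[20, 61, 20, 93, -51, 96, -100], [16, 58, 15, 103, -54, 87, -99], [11, 49, 19, 107, -55, 91, -103]]
1 35 [[20, 55, 18, 96, -48, 86, -104], [15, 53, 14, 106, -52, 77, -103], [10, 44, 17, 108, -52, 81, -108]]
1 45 [[18, 51, 16, 100, -45, 75, -107], [13, 48, 12, 109, -50, 67, -107], [8, 39, 16, 110, -49, 72, -113]]
1 60 [[14, 44, 16, 105, -40, 60, -112], [8, 42, 12, 113, -45, 52, -114], [2, 33, 15, 113, -42, 58, -123]]<sys>:0: UserWarning: Gimbal lock detected. Setting third angle to zero since it is not possible to uniquely determine all angles.
```

Run:
```python
from g import *
ctrl.reach((.446,-.2486,.2),(180,0,24.6))
ctrl.servo_line((.446,-.2486,.105))
print(ctrl.read_clock())
ctrl.gripper_to(0.0,40)
print(ctrl.read_opening(),ctrl.read_clock())
ctrl.servo_line((.446,-.2486,.135),speed=.06)
print(ctrl.read_wrist_force(),ctrl.read_clock())
shot('side','g1',(180,200,340,380),3.2);shot('scene','g1c',(150,60,350,210),4)
```

```text
2.5667
0.13656806022678372 3.2333
[ 0.16919119  0.31228126 -2.65814692] 3.8833
```

View pics/g1.png

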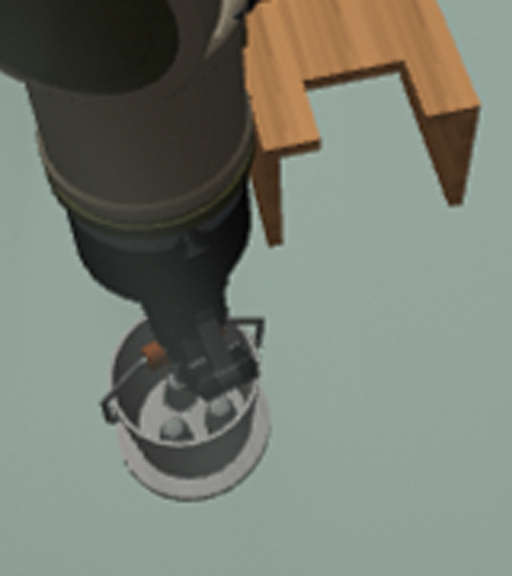

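View pics/g1c.png

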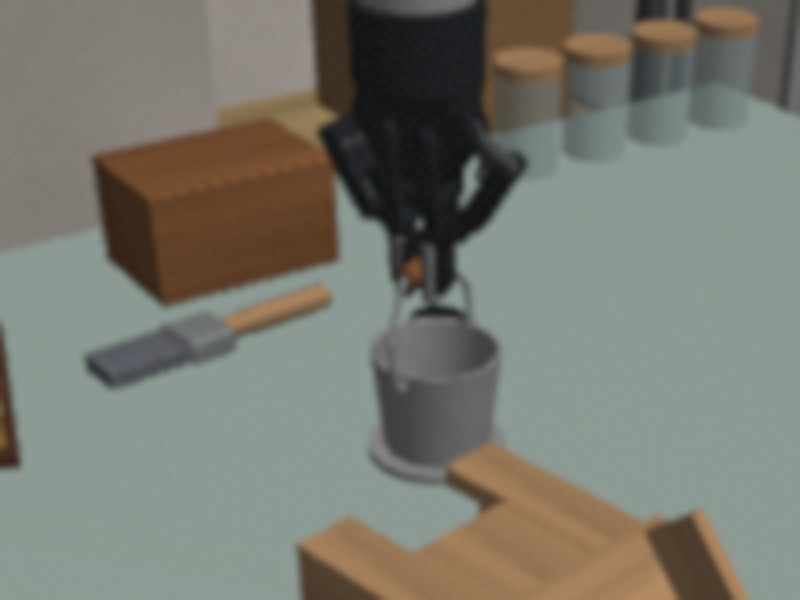

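Run:
```python
from g import *
S=ctrl.camera_info('side');C=ctrl.camera_info('scene')
t=np.linspace(0,2*np.pi,200)
def ext(c,z,r,cam,i):
    q=proj(cam,np.c_[c[0]+r*np.cos(t),c[1]+r*np.sin(t),0*t+z],i);return np.array([q[:,0].min(),q[:,0].max(),q[:,1].min(),q[:,1].max()])
s=lambda v,o:v/3.2+o; c=lambda v,o:v/4+o
def f(p):
    a=ext(p,p[2]+.072,.041,'side',S)-[s(110,180),s(260,180),0,s(447,200)]
    b=ext(p,p[2],.044,'side',S)-[s(117,180),s(270,180),0,s(500,200)]
    d=ext(p,p[2]+.072,.041,'scene',C)-[c(372,150),c(500,150),c(317,60),c(382,60)]
    e=ext(p,p[2],.044,'scene',C)-[c(367,150),c(505,150),0,c(478,60)]
    return np.r_[a[[0,1,3]],b[[0,1,3]],d,e[[0,1,3]]]
q=least_squares(f,[.44,-.24,.03]);print(q.x,q.fun.round(1),ctrl.read_ee_pos())
```

```text
[ 0.44151763 -0.23986023  0.02854514] [-0.8  0.5 -0.   0.3  0.1  0.2 -0.9  0.6 -0.4 -0.9  0.3  0.2  1.5] [ 0.44584268 -0.24849164  0.13479844]
```

Run:
```python
from g import *
ctrl.servo_line((.446,-.2486,.28),speed=.1)
ctrl.servo_line(W(-.0086,0,.28),(180,0,11.2),speed=.1)
ctrl.servo_line(W(-.0086,0,.245),speed=.08)
ctrl.wait(.5)
print(ctrl.read_wrist_force(),ctrl.read_clock(),ctrl.read_ee_pos())
shot('side','p1',(190,120,350,280),3.5);shot('scene','p1c',(180,80,380,230),4)
```

```text
[-0.3415354  -0.95919201 -3.12641042] 9.025 [ 0.54728772 -0.05204268  0.24512507]
```

View pics/p1.png

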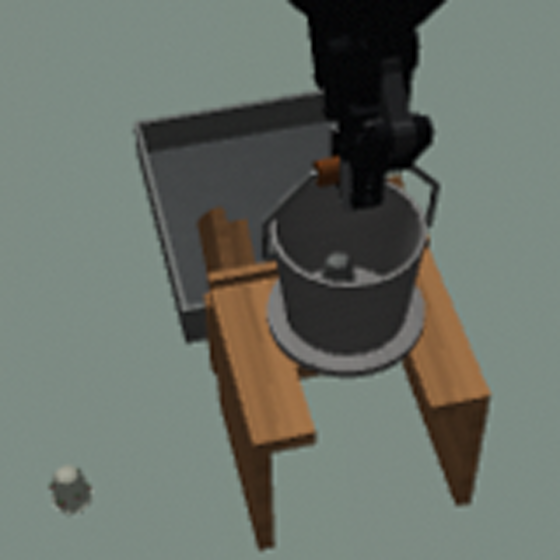

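View pics/p1c.png

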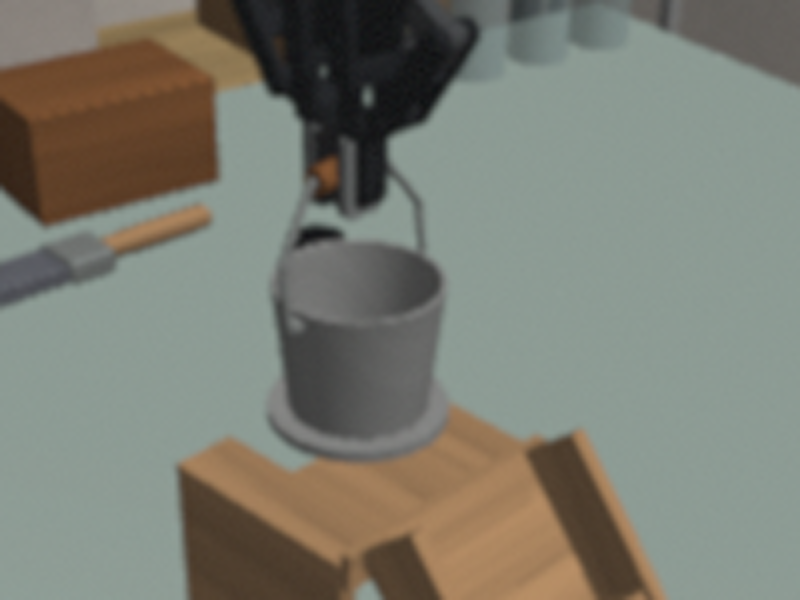

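The pail hangs upright over the ledge. In the side view the foot is around crop (347,318), centred on the gap. Next I lower it, bring the bail upright and release.

Run:
```python
from g import *
print(ctrl.servo_line(W(-.0086,0,.216),speed=.03,f_stop=2.2))
p=ctrl.read_ee_pos();print(ctrl.read_wrist_force(),p)
ctrl.servo_line(W(.000,0,p[2]+.0005),speed=.03)
print(ctrl.read_wrist_force(),ctrl.read_ee_pos())
ctrl.gripper_to(0.45)
ctrl.wait(.2)
ctrl.servo_line(W(.000,0,.30),speed=.1)
ctrl.servo_line(W(-.16,0,.30),speed=.2)
print(ctrl.read_clock())
shot('side','r1',(190,120,350,280),3.5);shot('scene','r1c',(180,80,380,230),4)
```

```text
True
[-0.02081592 -0.54398921  4.4412876 ] [ 0.54715351 -0.0523663   0.22033678]
[-0.28458072 -4.62005059  4.92218886] [ 0.54604311 -0.04418876  0.22130067]
12.7917
```

View pics/r1.png

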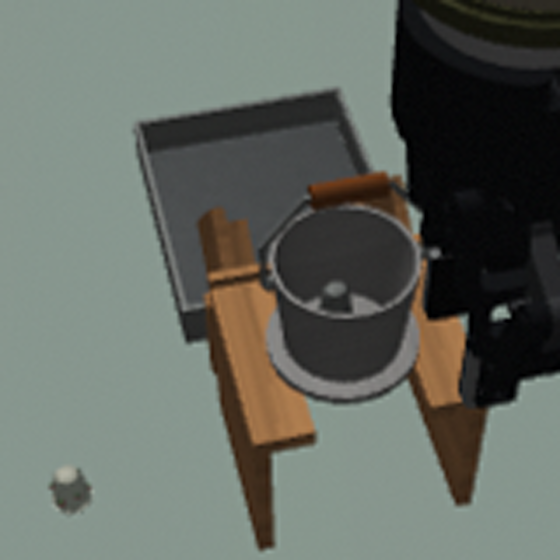

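View pics/r1c.png

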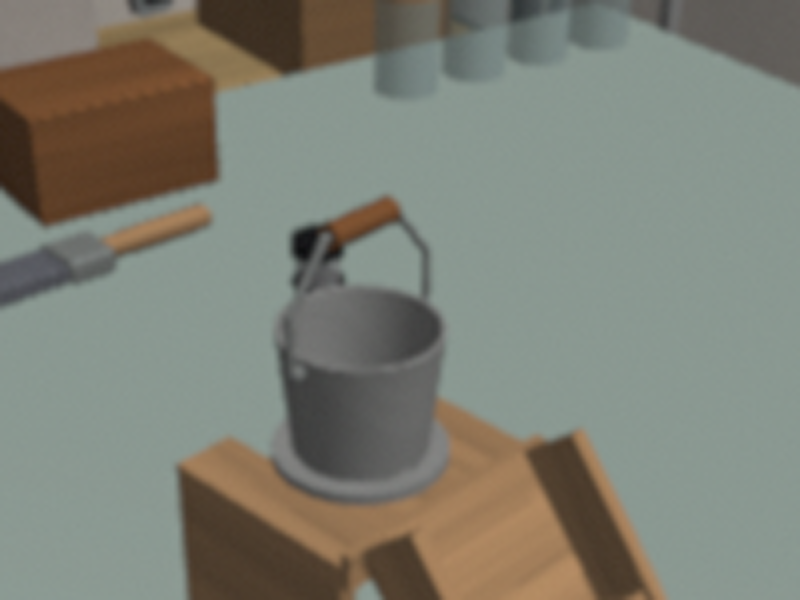

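Run:
```python
from g import *
S=ctrl.camera_info('side');C=ctrl.camera_info('scene')
t=np.linspace(0,2*np.pi,200)
def ext(c,z,r,cam,i):
    q=proj(cam,np.c_[c[0]+r*np.cos(t),c[1]+r*np.sin(t),0*t+z],i);return np.array([q[:,0].min(),q[:,0].max(),q[:,1].min(),q[:,1].max()])
s=lambda v,o:v/3.5+o-.35; c=lambda v,o:v/4+o-.375
def f(p):
    a=ext(p,.115+.072,.041,'side',S)-[s(268,190),s(423,190),s(202,120),s(320,120)]
    b=ext(p,.115,.044,'side',S)-[s(267,190),s(420,190),0,s(402,120)]
    d=ext(p,.115+.072,.041,'scene',C)-[c(276,180),c(444,180),c(287,80),c(372,80)]
    e=ext(p,.115,.044,'scene',C)-[c(271,180),c(449,180),0,c(500,80)]
    return np.r_[a,b[[0,1,3]],d,e[[0,1,3]]]
q=least_squares(f,[.54,-.04]);print(q.x,q.fun.round(1))
d=q.x-L;cc,ss=np.cos(np.radians(YAW)),np.sin(np.radians(YAW));print('ledge frame',cc*d[0]+ss*d[1],-ss*d[0]+cc*d[1])
# IK for plan
```

```text
[ 0.54372332 -0.04288673] [ 0.7  0.3  0.5 -0.5  0.1  0.1  0.8 -0.7  1.5 -1.3 -0.5  0.2  0.4  1.2]
ledge frame 0.001064198975600644 0.001702396735950941
```

Pail on the mark (1 mm, 2 mm off), bail upright and crosswise. Next I reorient behind the stand.

Run:
```python
from g import *
ctrl.servo_line(W(-.21,0,.30),speed=.2)
ctrl.gripper_to(0.0,40)
try: ctrl.servo_line(W(-.21,0,.26),tilt(35),speed=.04)
except ctrl.MotionError as e:
    print('line',e); 
print(ctrl.read_clock(),ctrl.read_ee_pos(),ctrl.read_eef_rot(),tilt(35),ctrl.read_q())
for p in((-.1,.001,.07),(-.033,.001,.083),(0,.001,.15),(.02,.001,.19)): print(ctrl.solve_ik(W(*p),tilt(35)))
shot('side','t0');
```

```text
15.725 [ 0.5863839  -0.24954615  0.26058545] [179.98640263 -54.93337365 101.18043148] [180.  -55.  101.2] [ 54.25083115  51.71511003 -38.21821014  80.3779852  -15.90716817
  87.553662    35.94744117]
[ 50.30713218  60.85498391 -37.33993939  95.73905486 -14.19291442
  63.5403083   41.3035588 ]
[ 48.15578816  58.72323404 -39.33402291 102.30669604 -16.92025986
  57.01820662  40.28355205]
[ 47.70762585  52.8653069  -41.82950632 104.89423264 -20.18559907
  58.0133034   37.7554158 ]
[ 47.41837326  49.34265611 -43.32558207 105.92294403 -22.23892131
  58.99078163  36.12861682]
```

View pics/t0.png

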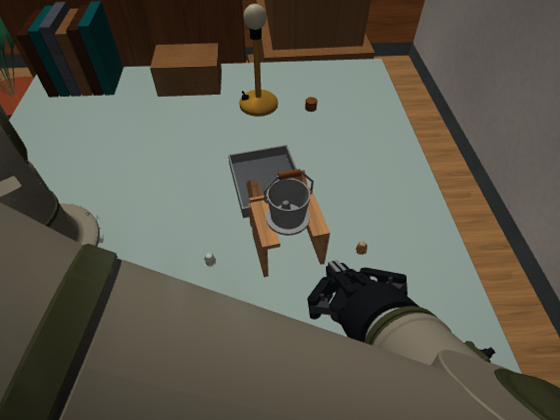

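The pail is untouched at (288,205). The gripper is behind the stand at about (340,270), angled down toward it. I move it down to the gap and look.

Run:
```python
from g import *
ctrl.servo_line(W(-.14,.001,.10),speed=.15)
ctrl.servo_line(W(-.075,.001,.078),speed=.08)
print(ctrl.read_clock(),ctrl.read_ee_pos(),W(-.075,.001,.078),ctrl.read_wrist_force())
shot('side','t1',(200,130,400,290),4);shot('wrist','t1w');shot('scene','t1c',(160,80,360,230),4)
```

```text
18.1 [ 0.55949086 -0.11795101  0.07795833] [ 0.55918662 -0.11736587  0.078     ] [ 0.12438439 -1.1416685   0.70802808]
```

View pics/t1.png

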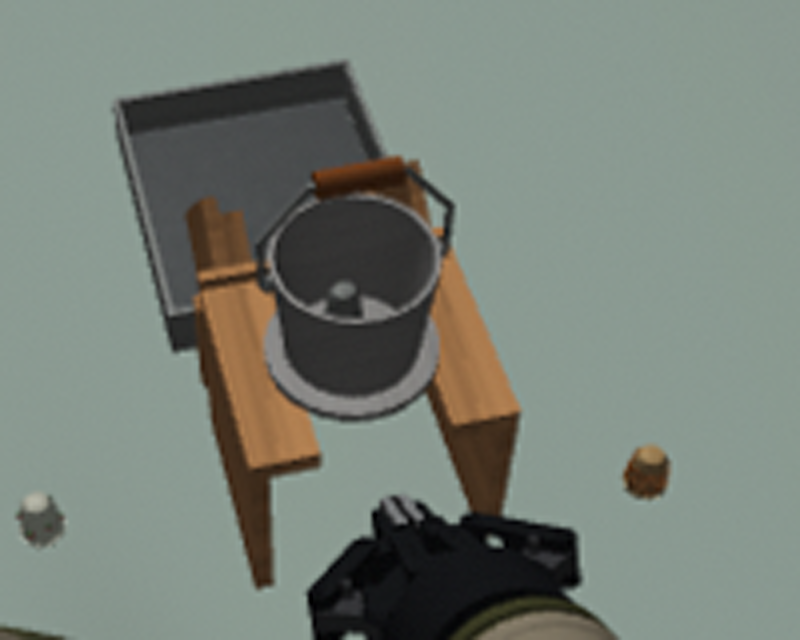

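View pics/t1w.png

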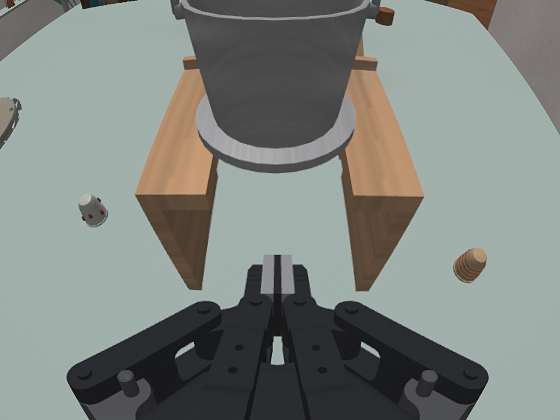

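View pics/t1c.png

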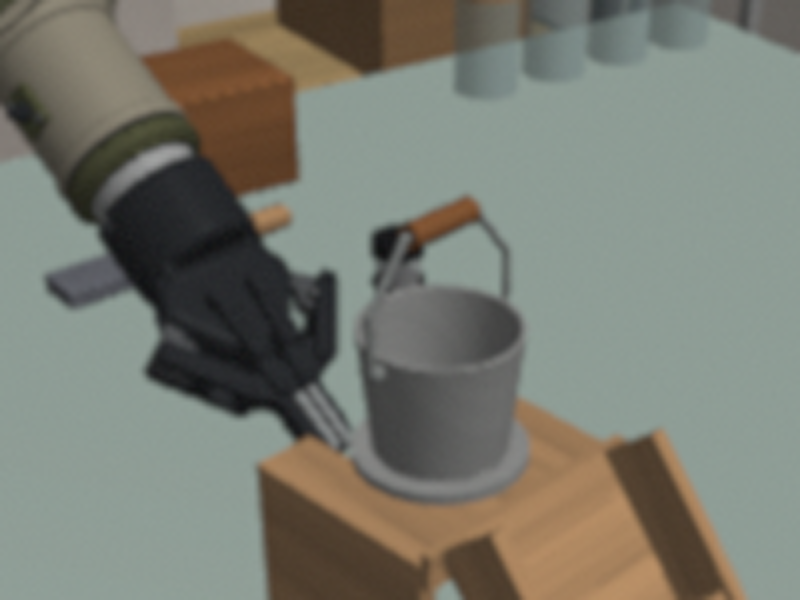

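Run:
```python
from g import *
print(ctrl.servo_line(W(-.033,.001,.076),speed=.05,f_stop=6))
ctrl.wait(.3)
f0=ctrl.read_wrist_force()
r=ctrl.servo_line(W(-.033,.001,.102),speed=.015,f_stop=1.2)
d=ctrl.read_ee_pos();print(r,ctrl.read_clock(),d,ctrl.read_wrist_force()-f0)
shot('side','t2',(200,130,400,290),4);shot('wrist','t2w')
```

```text
False
True 20.7333 [ 0.5509469  -0.0764224   0.09486256] [-1.02676369  0.66877293 -0.42206117]
```

View pics/t2w.png

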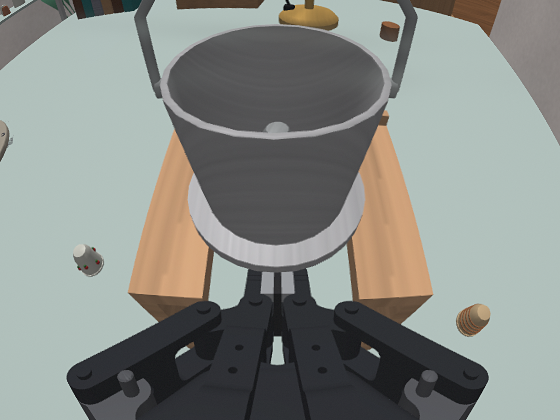

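The fingertip is under the back of the rim (about (277,262)), and contact came at the predicted height. Next I push to the lip while lifting, then follow the arc part of the way.

```bash
cat >> g.py <<'E'
def arc(th,phi=35,d=10,t=11):
    # TCP stand x,z (m) for pail tilt th about lip foot
    a=np.radians(th);p=np.radians(phi)
    E=np.array([59-88*np.cos(a),115+88*np.sin(a)])
    b=p if th<phi else a
    T=E+d*np.array([np.cos(b),-np.sin(b)])
    q=T-t*np.array([np.sin(p),np.cos(p)]);return q/1e3
E
python3 - <<'E'
from g import *
for th in(8,12,20,30,40,50,60,65):print(th,arc(th).round(4))
q=arc(13)
ctrl.servo_line(W(q[0]+.001,.001,q[1]),speed=.025)
print(ctrl.read_clock(),ctrl.read_wrist_force(),ctrl.read_ee_pos())
shot('side','t3',(200,110,400,260),4);shot('scene','t3c',(160,80,360,230),4)
E
```

```text
8 [-0.0263  0.1125]
12 [-0.0252  0.1185]
20 [-0.0218  0.1304]
30 [-0.0153  0.1443]
40 [-0.0071  0.1561]
50 [0.0026 0.1657]
60 [0.0137 0.1735]
65 [0.0197 0.1767]
22.0667 [ 0.50365467 -1.9431866  -0.72428519] [ 0.54923218 -0.06729406  0.1199181 ]
```

View pics/t3.png

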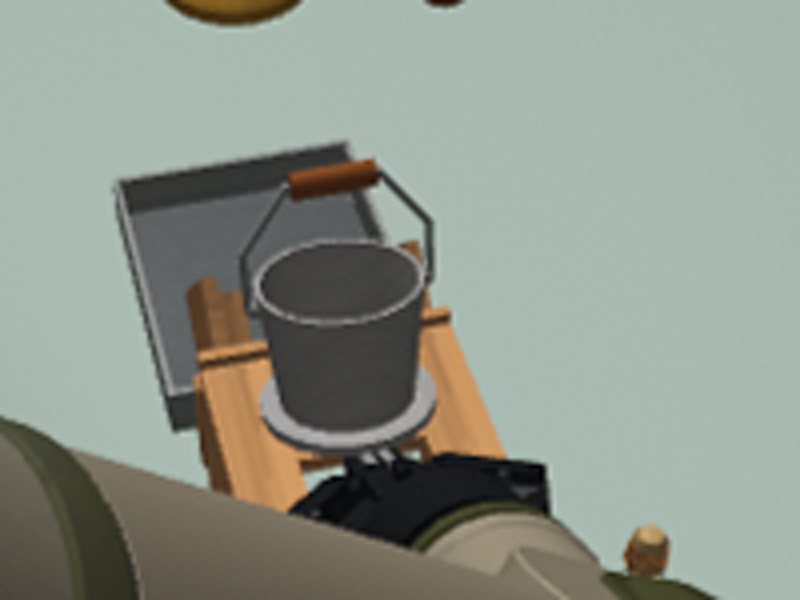

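View pics/t3c.png

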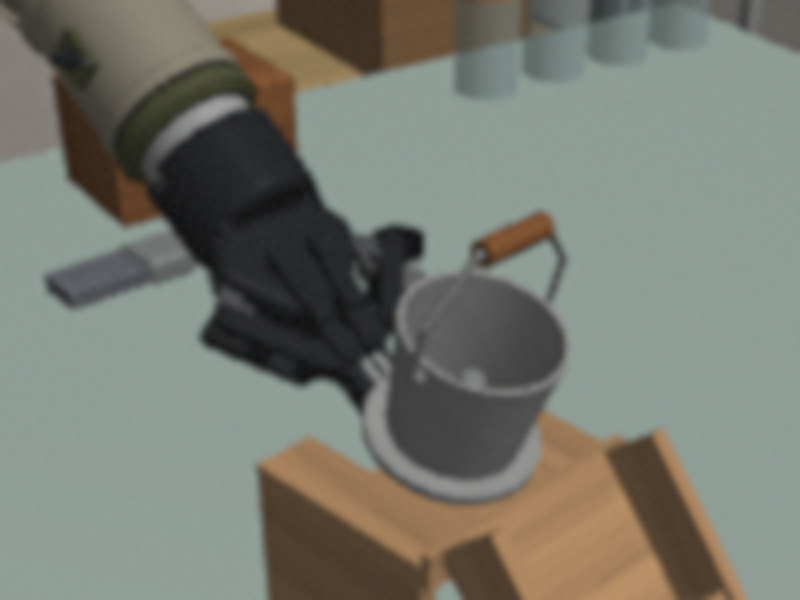

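```bash
cat > fit.py <<'E'
from g import *
S=ctrl.camera_info('side');C=ctrl.camera_info('scene')
t=np.linspace(0,2*np.pi,200)
def circ(p,h,r,cam,i):
    # p: front-bottom edge x, y, z, tilt
    a=p[3];X=-.044+r*np.cos(t);Z=h+0*t
    P=np.array([W(p[0]+x*np.cos(a)+z*np.sin(a),p[1]+y,p[2]-x*np.sin(a)+z*np.cos(a)) for x,y,z in zip(X,r*np.sin(t),Z)])
    q=proj(cam,P,i);return np.array([q[:,0].min(),q[:,0].max(),q[:,1].min(),q[:,1].max()])
def fit(obs,zf=None,x0=(.05,0,.115,.3)):
    def f(p):
        if zf is not None:p=[p[0],p[1],zf,p[3]]
        r=[]
        for h,rr,cam,e in obs:
            e=np.array(e,float);v=circ(p,h,rr,cam,S if cam=='side' else C)-e
            r.append(np.where(np.isnan(e),0,v))
        return np.ravel(r)
    s=least_squares(f,x0);return s.x,s.fun.round(1)
n=np.nan
E
python3 - <<'E'
from fit import *
s=lambda l,r,t,b:[l/4+200-.4,r/4+200-.4,t/4+110-.4,b/4+110-.4]
c=lambda l,r,t,b:[l/4+160-.4,r/4+160-.4,t/4+80-.4,b/4+80-.4]
o=[(.072,.041,'side',s(253,427,238,325)),(0,.044,'side',s(258,437,n,452)),(.072,.041,'scene',c(393,567,272,393)),(0,.044,'scene',c(363,541,n,503))]
for z in(.115,None):
    x,r=fit(o,z);print(x,np.degrees(x[3]),r)
E
```

```text
[0.05141289 0.0014075  0.11494186 0.28082714] 16.090209612681125 [ 0.6  0.3 -0.1  0.4  1.1  0.3  0.   1.4  0.8  1.7 -1.  -0.2  0.  -0.1
  0.   0.8]
[0.0517174  0.00132776 0.11547284 0.27589049] 15.807360472581358 [ 0.6  0.4 -0.3  0.4  1.1  0.3  0.   1.3  0.8  1.6 -1.1 -0.4  0.1  0.
  0.   0.7]
```

Front edge is about 7 mm short of the lip, tilt about 16°. I push forward at the same height.

Run:
```python
from fit import *
p=ctrl.read_ee_pos()
f=W(.009,0,0)-W(0,0,0)
print(ctrl.servo_line(p+f+[0,0,.001],speed=.025,f_stop=12))
print(ctrl.read_clock(),ctrl.read_wrist_force(),ctrl.read_ee_pos())
shot('side','t4',(200,110,400,260),4);shot('scene','t4c',(160,80,360,230),4)
```

```text
False
22.675 [-0.60833031  0.16705609 -1.41295768] [ 0.54726321 -0.05802988  0.12097092]
```

View pics/t4.png

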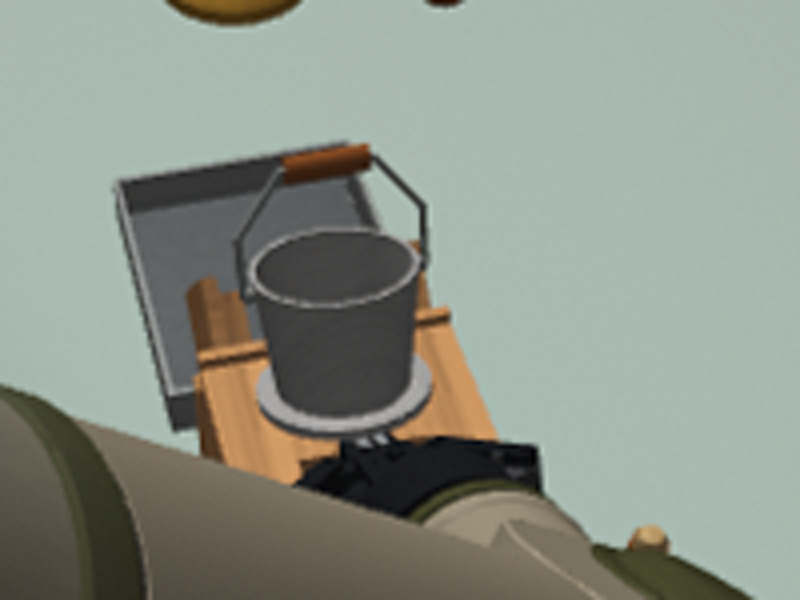

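View pics/t4c.png

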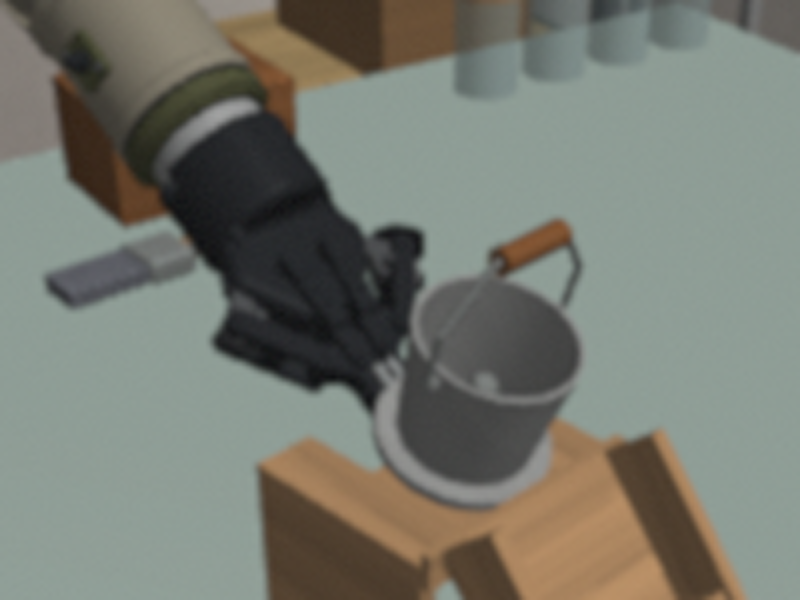

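Run:
```python
from fit import *
for th in(22,29,36):
    q=arc(th,d=18); ctrl.servo_line(W(q[0]+.002,.001,q[1]),speed=.035)
    print(th,ctrl.read_clock(),ctrl.read_wrist_force().round(2),ctrl.read_ee_pos())
shot('side','t5',(200,110,400,260),4);shot('scene','t5c',(160,80,360,230),4)
```

```text
22 23.1583 [-0.49  0.27 -0.65] [ 0.54706258 -0.05565915  0.12897014]
29 23.6167 [ 0.3   1.35 -1.03] [ 0.5460951  -0.05112947  0.13853344]
36 24.0667 [ 0.06 -0.07 -1.34] [ 0.54496808 -0.04552714  0.14736785]
```

View pics/t5.png

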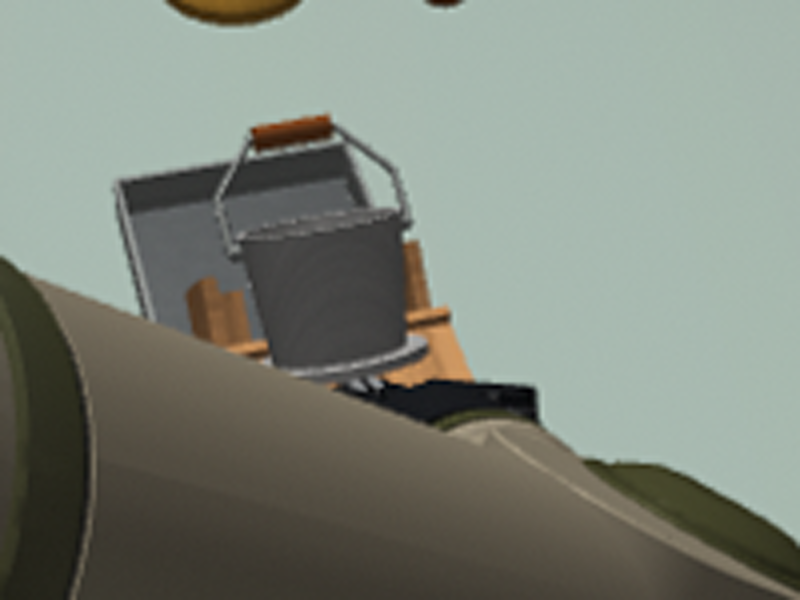

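View pics/t5c.png

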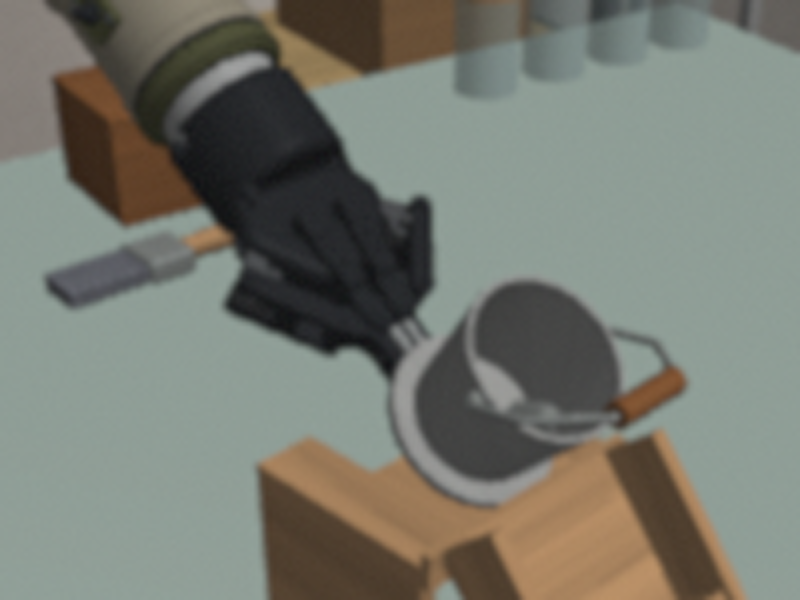

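Tilted about 40° with the front at the lip. I continue the arc.

Run:
```python
from fit import *
for th in(43,50,56,61):
    q=arc(th,d=18); ctrl.servo_line(W(q[0]+.002,.001,q[1]),speed=.035)
    print(th,ctrl.read_clock(),ctrl.read_wrist_force().round(2))
ctrl.wait(.4)
shot('side','t6',(200,110,400,260),4);shot('scene','t6c',(200,120,400,270),4)
```

```text
43 24.5583 [ 0.24 -0.23  1.08]
50 24.95 [ 0.02 -0.13  0.52]
56 25.3083 [ 0.16 -0.44 -0.3 ]
61 25.6333 [-0.63 -0.2   0.05]
```

View pics/t6c.png

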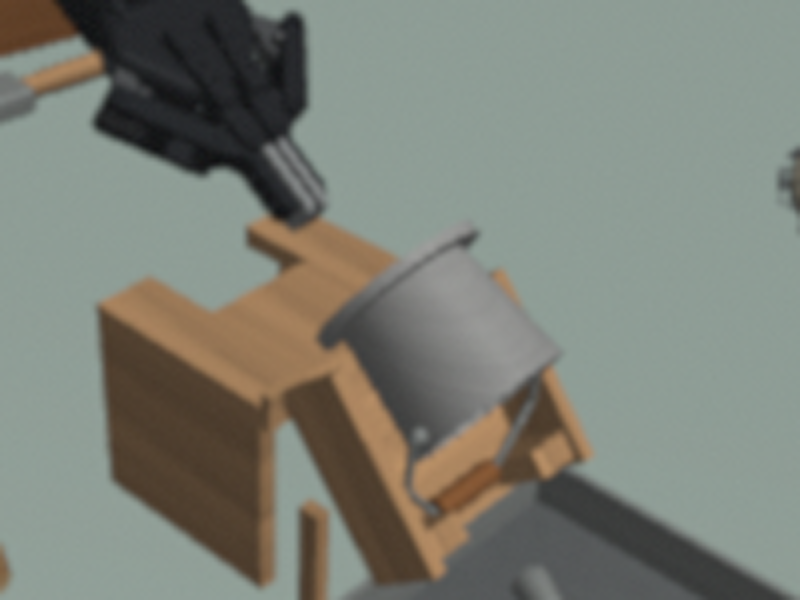

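View pics/t6.png

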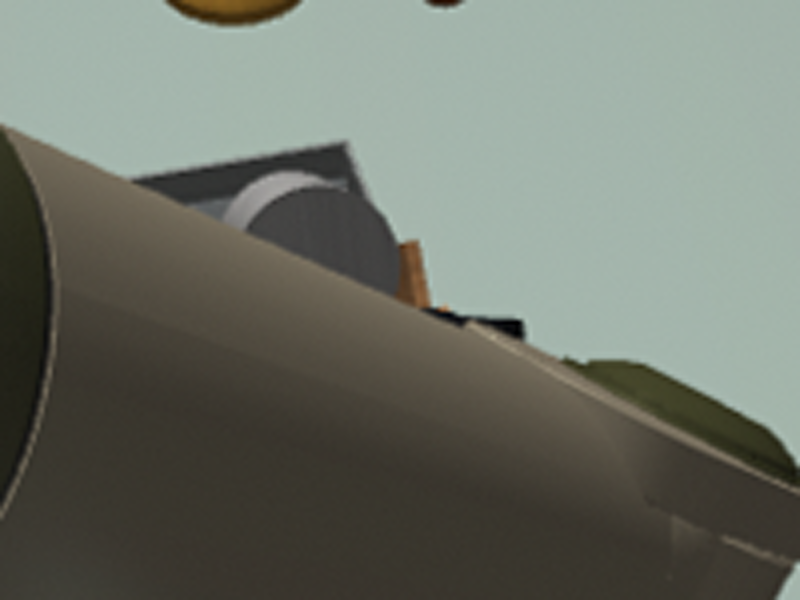

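The pail has tipped over the lip into the chute, and the gripper is clear. I withdraw and check.

Run:
```python
from fit import *
p=ctrl.read_ee_pos(); b=W(-.08,0,0)-W(0,0,0)
ctrl.servo_line(p+b+[0,0,.05],speed=.12)
ctrl.servo_line(W(-.21,0,.28),speed=.2)
ctrl.wait(.5)
print(ctrl.read_clock())
shot('side','e1',(190,120,390,270),4);shot('scene','e1c',(170,150,430,345),3)
```

```text
28.5333
```

View pics/e1c.png

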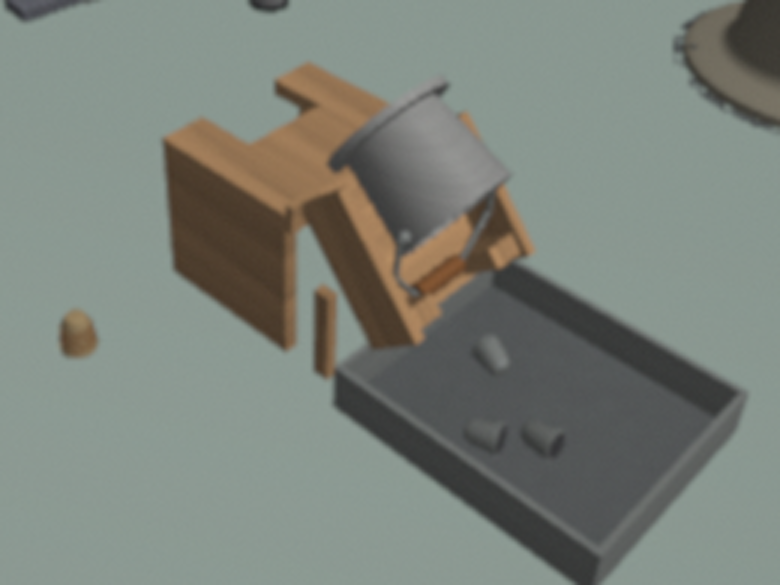

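View pics/e1.png

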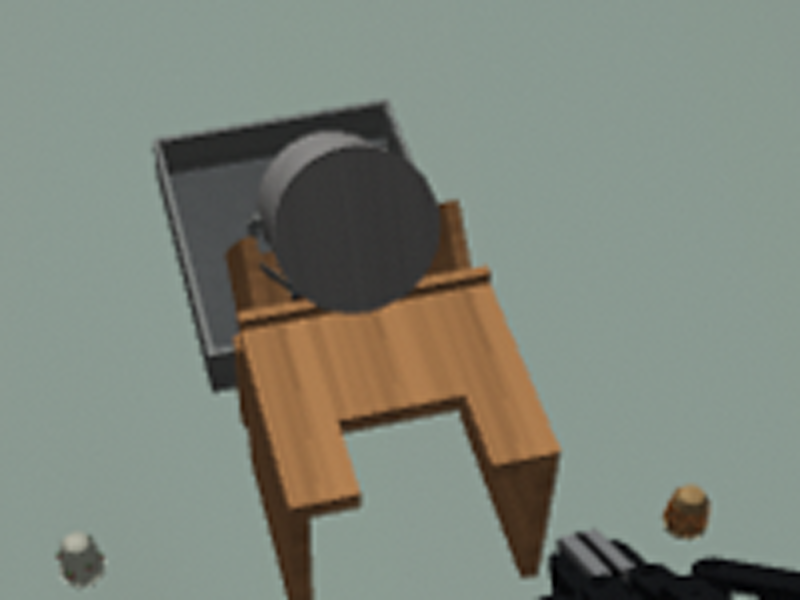

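Run:
```python
from fit import *
s=lambda l,r,t,b:[l/4+190-.4,r/4+190-.4,t/4+120-.4,b/4+120-.4]
c=lambda l,r,t,b:[l/3+170-.3,r/3+170-.3,t/3+150-.3,b/3+150-.3]
o=[(0,.044,'side',s(274,440,147,313)),(0.006,.044,'scene',c(330,450,80,n)),(.072,.041,'scene',c(n,510,n,250))]
x,r=fit(o,None,(.06,0,.12,2.3));print(x,np.degrees(x[3]),r)
a=x[3]
for nm,X,Z in(('foot front',0,0),('foot back',-.088,0),('mouth front',-.003,.072),('mouth back',-.085,.072)):
    print(nm,x[0]+X*np.cos(a)+Z*np.sin(a),x[2]-X*np.sin(a)+Z*np.cos(a))
a=cv2.imread('pics/t6c_raw.png');b=cv2.imread('pics/e1c_raw.png');print(np.abs(a.astype(int)-b)[170:245,280:345].mean())
```

```text
[4.48811478e-02 1.23255029e-03 1.25072327e-01 2.22098718e+00] 127.25319152764902 [-0.4  0.4 -0.7  0.9 -0.1  0.1 -0.4  0.   0.   0.1  0.   0.5]
foot front 0.04488114776616342 0.12507232693659
foot back 0.09815092050143889 0.19511753599996637
mouth front 0.10400687925217392 0.08387587228034338
mouth back 0.15364462202822607 0.14914527163485317
4.223931623931624
```

The fit suggests the foot's front edge is still hooked behind the lip (x 45 mm, z 125 mm). I'll look closer with the wrist camera.

Run:
```python
from fit import *
shot('wrist','w1',(130,0,430,230),2.6)
a=cv2.imread('pics/e1c_raw.png');save(a,'e1d',(265,165,365,265),6)
print(ctrl.read_clock())
```

```text
28.6833
```

View pics/w1.png

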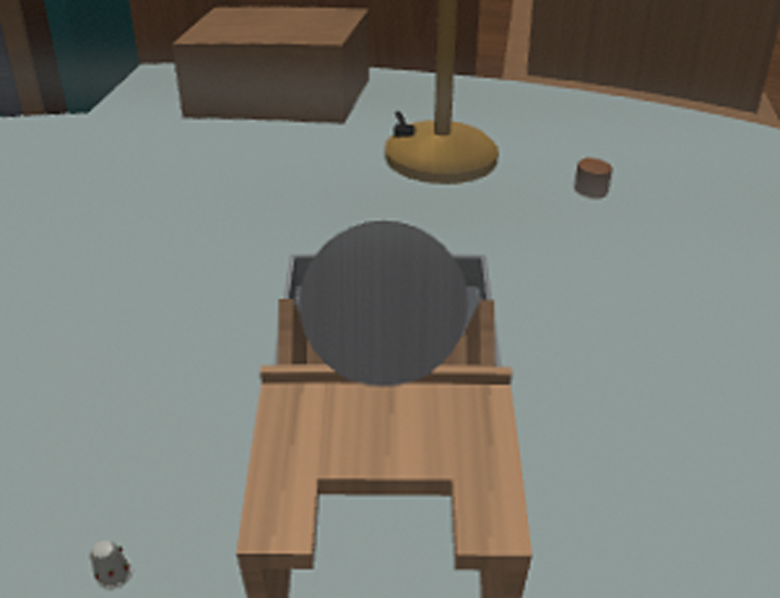

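View pics/e1d.png

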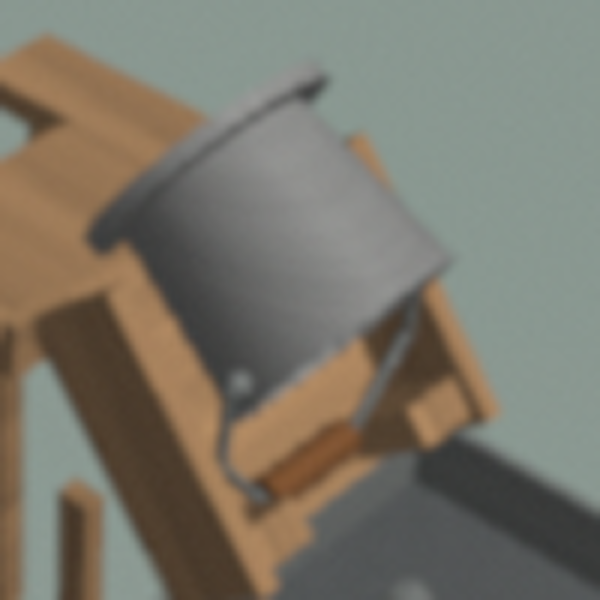

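The foot's lower edge sits just behind the lip top at (383,385) in the wrist crop, so the pail is about 30 mm short of lying fully in the chute. All three thimbles are out. I'll give the underside one gentle, force-limited push down the slope so it lies properly in the chute.

Run:
```python
from fit import *
o=tilt(37)
ctrl.servo_line(W(-.06,.001,.235),o,speed=.15)
u=np.array([np.cos(np.radians(37)),-np.sin(np.radians(37))])
P=lambda s:(lambda q:W(q[0],.001,q[1]))(np.array([.060,.147])+s*u)
ctrl.servo_line(P(-.05),speed=.1);ctrl.wait(.3)
f0=ctrl.read_wrist_force()
r=ctrl.servo_line(P(.012),speed=.025,f_stop=5)
print(r,ctrl.read_clock(),ctrl.read_wrist_force()-f0,ctrl.read_ee_pos(),P(0))
shot('scene','n1',(200,120,400,270),4)
```

```text
True 33.2417 [-0.91043679 -3.52701687  5.14069496] [0.53239113 0.01863816 0.14414698] [0.53296498 0.01506307 0.147     ]
```

View pics/n1.png

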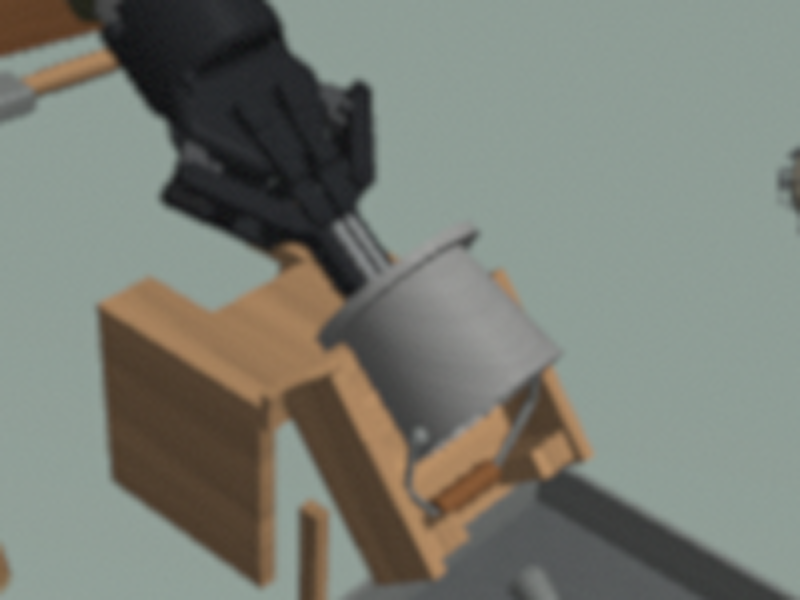

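The 5 N push did not move it. The rim is seated against the lip, so this is the stable rest position that tipping over the lip gives. I'll leave it there, retreat and check.

Run:
```python
from fit import *
u=np.array([np.cos(np.radians(37)),-np.sin(np.radians(37))])
P=lambda s:(lambda q:W(q[0],.001,q[1]))(np.array([.060,.147])+s*u)
ctrl.servo_line(P(-.09),speed=.1)
ctrl.servo_line(W(-.21,0,.30),speed=.2)
ctrl.wait(.5)
print(ctrl.read_clock(),ctrl.read_wrist_force())
shot('side','z1');shot('scene','z1c',(170,150,430,345),3)
a=cv2.imread('pics/e1c_raw.png');b=cv2.imread('pics/z1c_raw.png');print(np.abs(a.astype(int)-b)[150:345,180:420].mean())
```

```text
36.15 [-0.11643666 -0.45384537 -0.24398843]
0.6561823361823362
```

View pics/z1c.png

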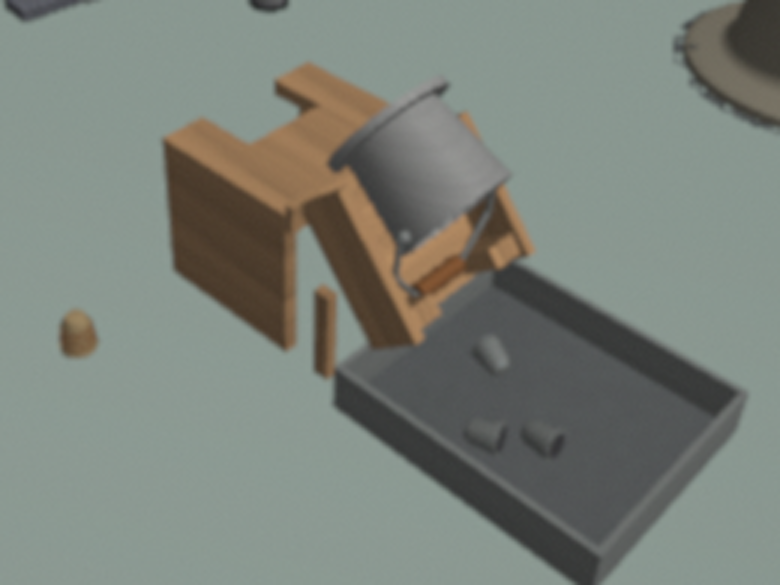

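View pics/z1.png

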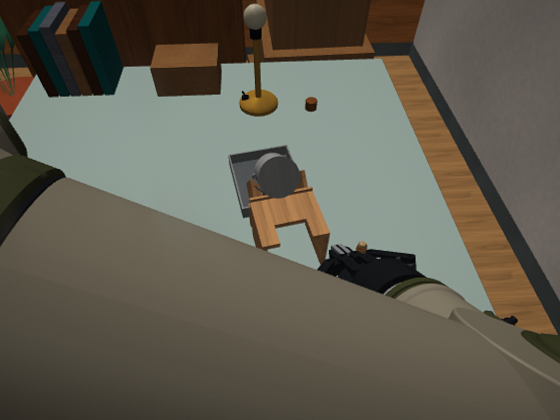

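The three thimbles lie in the dish at (490,352), (485,433) and (543,437). The pail is unchanged in the chute and the birch thimble is standing. The porcelain thimble is hidden behind the arm here, but stood in place in the last wrist view. Handing in.

Run:
```python
from h import *
shot('wrist','zw')
ctrl.job_done()
```

```text
the job is handed in; nothing more can be done
```

View pics/zw.png

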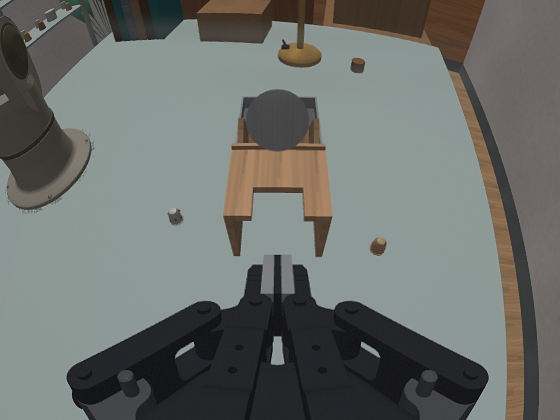

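The job is done and handed in at about 36 s. All three steel thimbles are in the grey dish and the pail lies mouth-down in the chute, though not as far down it as I expected.

- **Carry and placing:** I carried the pail by its bail and set it on the ledge about 2 mm off the mark, with the bail upright and crosswise, then let go.
- **Tipping:** With the shut fingers in the back gap I lifted the rear rim, pushed the front to the lip and tipped the pail over.
- **Last checks:** The final pictures show the three thimbles in the dish and the arm clear of everything. The porcelain thimble at (175,216) and the birch thimble at (378,245) in the last wrist view are still standing.
- **What disagreed:** The pail's wide bottom rim is resting against the lip, so my fit puts the pail about 30 mm further up the slope than if it lay wholly on the bed. The fit puts its mouth about 37 degrees below level. After the spill I gave its underside one push along its axis, stopped at 5 N. It did not move, so I left it there.

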